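# Hold a glued cookie carton shut in the ratchet clamp

### The job

One of the two bays of the twin clamp holds the freshly glued cookie carton, the other a stack of paper cups. On the carton's clamp, take the two levers between the fingers and pump them, squeezing and letting them spring back, until the jaw has pushed the carton home against its stop; then finish while still holding the levers squeezed, so that the jaw keeps pressing the carton firmly without crushing it. Work the jaw only by its levers, and leave the other clamp, the cups and the jar alone.

Things in the scene. Friction and masses are not known exactly. Their poses are not given: they have to be found in the camera images.
- station: fixed plywood board (370 x 330 x 18 mm) with two identical ratchet clamps side by side, centre lines at y = +100 (left) and -100 mm (right). Origin on the counter, midway between the two lever pairs; x points away from the robot along the clamps, y to its left. Its place and turn (up to 0.25 rad) vary. Along each line, going away from the robot: rod tail, housing with levers, jaw pad, bay, stop.
- carton: closed brown cardboard carton, a cuboid 70 (x) x 84 (y) x 75 mm high, about 0.25 kg, standing loose on the board in one of the two bays, near that clamp's stop (at most 15 mm from it; the jaw slides it home). Origin at the centre of its underside. It is crushed by more than 40 N from the jaw.
- cups: nested stack of upside-down white paper cups, round, 78 mm across at the foot, 100 mm high, standing in the other bay; not to be squeezed. Origin at the centre of its underside.
- jar: small amber jar with a steel cap, 48 mm across, 65 mm high, standing on the board between the two clamps. Origin at the centre of its underside.
- grip_left (a point): point midway between the left clamp's two bars, station x = 0, y = +100 mm, 144 mm above the counter: where to squeeze from above, fingers closing along station x, one outside each bar. Below it the black housing is 70 mm long in x, 44 mm wide, top 88 mm above the counter. A grip of 10 to 18 N suits both pumping and the final hold; more than 25 N crushes the carton.
- squeeze_left (a joint): squeeze of the left clamp's levers: 0 sprung apart (66 mm over the bars) to 0.29 rad closed (31 mm). Both move alike towards each other. A full squeeze drives the jaw about 15 mm through a pawl on 5 mm teeth (the first 0.07 rad or so is idle). Let go, they spring back; the jaw stays by friction but stops pressing. Jaw force: about 1.7 x one finger's force less 5 to 7 N.
- lever_left_front: front lever (far from the robot) of the left clamp: upright steel strip, splayed 0.2 rad outwards when open, with a round rubber bar across its top (14 mm diameter, 44 mm long along station y, its centre 60 mm from the pivot, 144 mm above the counter). Origin on the pivot, station x = +14 mm, 85 mm above the counter.
- lever_left_rear: rear lever (nearer the robot) of the left clamp, mirror image of the front one. Origin on its pivot, station x = -14 mm, 85 mm up.
- travel_left (a joint): travel of the left clamp's toothed rod and jaw pad towards the stop, m. The pad's pressing face is at station x = 70 mm + travel. It starts at 0.015 to 0.06; with the carton home against the stop it touches at 0.105; the rod ends at 0.115. The rod's axis is 50 mm above the counter; its tail reaches up to 125 mm behind the levers.
- jaw_left: jaw of the left clamp: toothed steel rod with an upright rubber pad, 50 x 50 mm, 12 mm thick, on its front end. Origin at the centre of the pad's pressing face, 50 mm above the counter.
- stop_left (a point): centre of the face of the left clamp's fixed upright steel stop plate, at station x = 245 mm, 50 mm above the counter; plate 80 mm wide, top 78 mm up.
- grip_right (a point): point midway between the right clamp's two bars, station x = 0, y = -100 mm, 144 mm above the counter: where to squeeze from above, fingers closing along station x, one outside each bar. Below it the black housing is 70 mm long in x, 44 mm wide, top 88 mm above the counter. A grip of 10 to 18 N suits both pumping and the final hold; more than 25 N crushes the carton.
- squeeze_right (a joint): squeeze of the right clamp's levers: 0 sprung apart (66 mm over the bars) to 0.29 rad closed (31 mm). Both move alike towards each other. A full squeeze drives the jaw about 15 mm through a pawl on 5 mm teeth (the first 0.07 rad or so is idle). Let go, they spring back; the jaw stays by friction but stops pressing. Jaw force: about 1.7 x one finger's force less 5 to 7 N.
- lever_right_front: front lever (far from the robot) of the right clamp: upright steel strip, splayed 0.2 rad outwards when open, with a round rubber bar across its top (14 mm diameter, 44 mm long along station y, its centre 60 mm from the pivot, 144 mm above the counter). Origin on the pivot, station x = +14 mm, 85 mm above the counter.
- lever_right_rear: rear lever (nearer the robot) of the right clamp, mirror image of the front one. Origin on its pivot, station x = -14 mm, 85 mm up.
- travel_right (a joint): travel of the right clamp's toothed rod and jaw pad towards the stop, m. The pad's pressing face is at station x = 70 mm + travel. It starts at 0.015 to 0.06; with the carton home against the stop it touches at 0.105; the rod ends at 0.115. The rod's axis is 50 mm above the counter; its tail reaches up to 125 mm behind the levers.
- jaw_right: jaw of the right clamp: toothed steel rod with an upright rubber pad, 50 x 50 mm, 12 mm thick, on its front end. Origin at the centre of the pad's pressing face, 50 mm above the counter.
- stop_right (a point): centre of the face of the right clamp's fixed upright steel stop plate, at station x = 245 mm, 50 mm above the counter; plate 80 mm wide, top 78 mm up.
Mind the look-alikes: they are no part of the job. Leave any red look-alike of the carton alone.

How it is judged:
By the outcome, as a careful person would: the job done as asked, in the order asked, and still so for the second after the job is handed in, while the arm keeps its last pose, push and grip.
It also fails if it takes over 64 s, if anything falls off the work surface, if the arm or the gripper's body presses on something with over 40 N, if the wrist force passes 120 N, or if a joint passes its speed limit or range.

### The arm

A 7-joint arm with a two-finger parallel gripper is mounted at the origin on the work surface. World frame = base frame: x ahead of the robot, y to its left, z up, the work surface at z = 0. Lengths are in mm, angles in rad, forces in N, time in s.
With the tool pointing down it reaches from about 400 to 850 mm from the base axis. Payload 10.4 kg.
Tool frame: the origin (TCP) lies at the very end of the fingers, on their centre line; the grasp point (between the pads) lies 19 mm behind it; z points along the fingers, y is the line along which they close (so a half turn about z gives the same grasp; the last joint's range is limited). The gripper opens to 87 mm and grips with 3 to 60 N. Pads are 19 mm wide; open, the fingers measure 117 mm over their backs; the gripper's body (75 mm by 190 mm) begins 51 mm behind the grasp point.
Start: joints at [-1.224, 0.332, -0.065, 1.46, 0.022, 1.35, -0.088], TCP at [225.882, 582.777, 222.576] pointing down, gripper open.
Joint ranges: [-2.6, 2.6], [-0.5, 2.12], [-1.47, 1.34], [0.16, 2.42], [-1.27, 4.41], [0.06, 2.06], [-2.6, 2.6]. Speed limits (rad/s): [2.22, 2.22, 2.79, 2.79, 3.14, 3.14, 3.14].

### API

Orientations are given as a 3x3 rotation matrix whose columns are the frame's x, y, z axes.
In Python, from workcell import r gives the robot as it stands.
- The arm moves only by the tool move_arm, never from a script. Its argument "commands" is a list of rows, each a list of 5 numbers: the opening, from 0 (shut) to 1 (fully open), then the shift along the tool's x, y, z in mm, then the turn about the tool's z in degrees. In form: [[jaw, tx, ty, tz, yaw], ...]. A call has 1 to 10 rows; each row is the pose to reach, as a shift and turn from the pose commanded when the call began, along the tool's axes at that moment; what a row does not reach only later rows make up. A row lasts 1/10 s, in which the tool goes at most 50 mm and 8.59 degrees, less where a joint would pass 70% of its speed; a pose out of reach is approached as far as the arm can. A call with a gripper value outside its range is refused whole. The fingers move at their own pace and stop on an object; "force" is the grip in N (left out, the last holds). Time passes only in rows, so rows that repeat a pose let the fingers close. It gives the time, the measured TCP pose, the force, the opening and the grip force at its end, in the units of the state.
- r.sense(): the state, without advancing time (a new reading comes with each control period).
- r.read_camera(name): name is "side" or "top" or "wrist"; returns the picture (480x640x3 uint8, red, green, blue); there is no depth.
- r.calibration(name): a dict with "vfov" (degrees; the focal length in pixels is half the picture's height over the tangent of half this angle, whatever the lens; pixels are square), "cx", "cy" (the principal point, pixels), "world_to_cam" (4x4, takes a point from world to camera coordinates); the wrist camera has in their place "T_tool_cam" (4x4, takes a point from camera to tool coordinates, whose origin is the TCP and whose axes are the flange's). Camera axes: x right, y down, z forward; pixel columns grow to the right and rows downward; lengths in mm; the calibration is good to about 2 mm. The wrist camera is an equidistant fisheye: a pixel r from the principal point sees the ray r / f radians off the axis. A picture is of the moment at which its call begins: read the wrist's pose just before it. calibration takes no time and is no camera call.
- r.close_job(): hands the job in; it is judged then, once.
Trained networks look in the newest picture that a camera, given by its name, has taken for a name from the list of things; names that differ only in an ending like _2 or _b are one class to them, and where a whole thing is asked for, a point or a joint stands for the part that bears it (a point fixed in the world has none). Each returns a list of dicts, best first, with "confidence" (0 to 1); they miss things now and then, are a little off and sometimes report something else, mostly with a low value. They report only what shows in the picture. A call takes as long as a camera call. They do not tell look-alikes from the thing itself.
- r.cut_out(camera, thing): "mask" (480x640 bool, what is visible of it) and "box" ([left, top, right, bottom] in pixels, round what is visible of it).
The state is a dict: "time_s": time; "q": joint angles; "qvel": joint speeds; "effort": joint torques, N m; "tcp_pos": TCP position; "eef_rot": TCP orientation; "wrist_force": force on the tool from outside, world axes, zero at the start; "moment": the same for the moment, N m; "opening": finger opening in mm; "grasp_force": force on a finger pad.
Only numpy, scipy, OpenCV 4.12 (cv2) and the standard library are available. Lean on these libraries where they do the work, as an engineer would, in place of code of your own. Each camera call takes 0.05 s, during which the arm holds its last target. There are 200 camera calls.

## Working session

There is one attempt and no reset: what is moved stays moved. The work goes in short steps, Python scripts to look and compute and a tool call to move; the robot and the scene stay as the last step left them, time stands still between calls to the robot, and variables do not carry over. Pictures are saved under pics/ and viewed, at most 10 in all, crops included, and the job is handed in when it is done.

Besides the shell and the picture viewer there is one more tool, called after ">>>" as a command line: name --pt "numbers of a row" for each row, then --argument value for the rest. move_arm: Moves the arm, as the interface text tells. Its arguments: {"type":"object","properties":{"commands":{"type":"array","items":{"type":"array","items":{"type":"number"}}},"force":{"type":"number"}},"required":["commands"]}

```bash
mkdir -p pics; cat > h.py <<'E'
import numpy as np, cv2
from workcell import r
def save(n,f):
    im=r.read_camera(n); cv2.imwrite('pics/'+f,im[:,:,::-1]); return im
def cal(n):
    c=r.calibration(n); f=240/np.tan(np.radians(c['vfov'])/2); return c,f
def back(n,uv,z):
    c,f=cal(n); T=np.array(c['world_to_cam']); R,t=T[:3,:3],T[:3,3]
    o=-R.T@t; d=R.T@np.array([(uv[0]-c['cx'])/f,(uv[1]-c['cy'])/f,1]); return o+d*(z-o[2])/d[2]
def proj(n,P):
    c,f=cal(n); p=np.array(c['world_to_cam'])@np.append(P,1); return np.array([c['cx']+f*p[0]/p[2],c['cy']+f*p[1]/p[2]])
E
python3 - <<'E'
from h import *
a=save('top','t0.png'); b=save('side','s0.png')
for cam in ('top','side'):
    for n in ('carton','cups','jar','lever_left_front','lever_left_rear','stop_left','station','jaw_left'):
        try:
            for d in r.cut_out(cam,n)[:4]:
                m=d['mask']; v,u=np.nonzero(m); print(cam,n,round(d['confidence'],2),d['box'],u.mean().round(1),v.mean().round(1))
        except Exception as e: print(cam,n,e)
s=r.sense(); print(s)
E
```

```text
top carton 0.95 [345.2, 181.1, 395.5, 232.0] 369.3 205.1
top carton 0.93 [411.2, 363.8, 475.1, 416.3] 442.8 391.0
top carton 0.33 [302.8, 205.8, 327.3, 234.5] 315.6 219.1
top cups 0.68 [255.8, 163.5, 290.9, 205.8] 273.5 182.4
top cups 0.23 [339.1, 276.3, 363.3, 295.9] 350.2 286.2
top jar 0.94 [303.7, 204.2, 325.9, 236.5] 315.6 219.2
top lever_left_front 0.74 [232.3, 251.2, 257.0, 269.6] 244.9 259.7
top lever_left_rear 0.58 [224.8, 275.3, 245.3, 288.0] 236.5 282.4
top lever_left_rear 0.32 [232.6, 253.1, 258.1, 271.9] 244.9 259.5
top stop_left 0.77 [206.4, 147.0, 407.7, 354.3] 305.7 258.9
top station 0.93 [208.4, 142.6, 407.4, 358.2] 305.9 258.2
top jaw_left 0.74 [232.5, 215.7, 277.1, 322.5] 252.6 256.1
top jaw_left 0.27 [209.1, 147.8, 406.7, 353.0] 305.4 258.8
side carton 0.94 [205.0, 369.8, 265.3, 459.5] 236.8 413.5
side cups 0.75 [333.0, 184.2, 364.9, 241.4] 350.2 209.0
side jar 0.55 [327.3, 225.7, 355.5, 265.2] 341.8 246.8
side lever_left_front 0.75 [259.5, 181.0, 271.8, 219.5] 264.7 200.0
side lever_left_rear 0.71 [238.8, 185.3, 251.2, 222.7] 243.4 203.0
side stop_left 0.76 [208.6
[... 354 characters left out ...]
([-2.19144509e-03, -3.98623850e-04, -4.88530188e-05,  1.21904010e-03,
       -1.61128354e-03, -2.39291540e-04,  4.75247241e-04]), 'effort': array([-2.03417199e-03, -6.23013926e+01,  2.29350245e-02, -3.90125799e+01,
       -6.13432378e-02,  3.12030106e-02,  3.74616366e-05]), 'tcp_pos': array([225.90047954, 582.7565983 , 222.58517327]), 'eef_rot': array([[-9.32394552e-01,  3.61442110e-01,  2.11245549e-05],
       [ 3.61442110e-01,  9.32394549e-01,  7.86781606e-05],
       [ 8.74118054e-06,  8.09943920e-05, -9.99999997e-01]]), 'wrist_force': array([-0.09342302, -0.49547514, -0.05783706]), 'moment': array([-0.02585468, -0.02929322, -0.00601149]), 'grasp_force': 0.0, 'opening': 86.76083805887373}
```

```bash
ls pics
```

```text
s0.png
t0.png
```

View pics/t0.png

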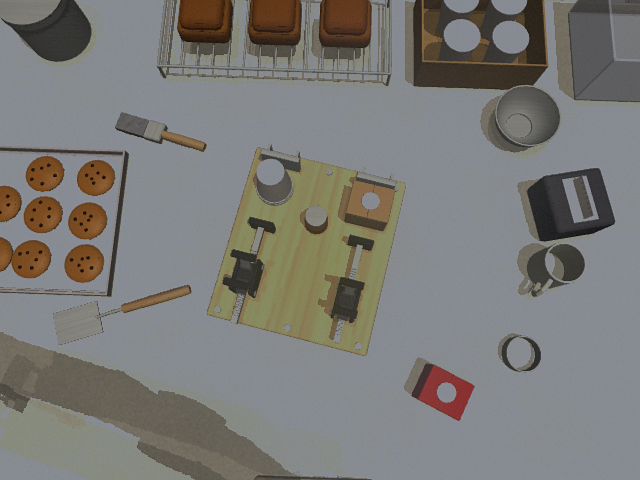

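View pics/s0.png

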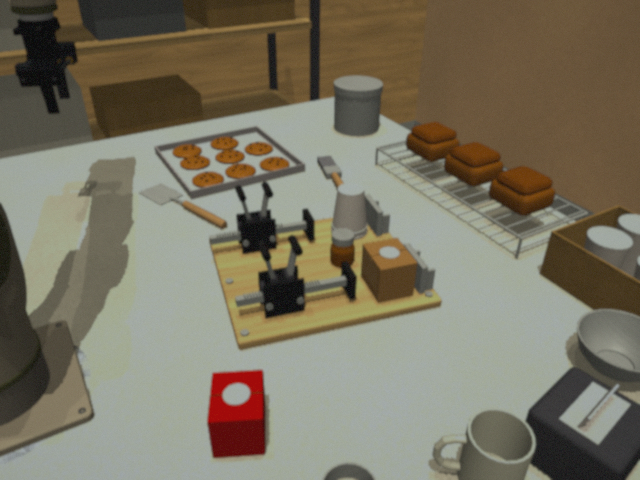

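The top picture shows the brown carton at (370,203) in the right bay and the cups at (273,182) in the left. The carton candidates are the brown box (370,203) and a red box on the counter (443,391). The brown one fits, since it stands in a bay, so the right clamp with levers near (347,295) is the one to work. I'll fit the station pose and confirm with a crop.

```bash
cat > fit.py <<'E'
from h import *
im=cv2.imread('pics/t0.png')
c=cv2.resize(im[160:360,200:420],None,fx=3.6,fy=3,interpolation=cv2.INTER_CUBIC) if 0 else cv2.resize(im[160:355,210:420],None,fx=3,fy=3,interpolation=cv2.INTER_CUBIC)
cv2.imwrite('pics/t0c.png',c)
r.read_camera('top')
m=r.cut_out('top','station')[0]['mask'].astype(np.uint8)
cs=max(cv2.findContours(m,0,2)[0],key=cv2.contourArea)[:,0].astype(float)
P=np.array([back('top',p,18)[:2] for p in cs]).astype(np.float32)
print('rect',cv2.minAreaRect(P), cv2.boxPoints(cv2.minAreaRect(P)).round())
for uv in [(258,148),(405,182),(367,355),(208,315)]: print(uv,back('top',uv,18).round(1))
for n in ('lever_right_front','lever_right_rear','grip_right','jaw_right','carton'):
    for cam in ('top','side'):
        if cam=='side': r.read_camera('side')
        else: r.read_camera('top')
        for d in r.cut_out(cam,n)[:3]: print(cam,n,round(d['confidence'],2),d['box'])
E
python3 fit.py
```

```text
rect ((565.2265014648438, 29.261749267578125), (333.9450988769531, 383.3263244628906), 77.29084014892578) [[ 342.  -91.]
 [ 715. -176.]
 [ 789.  150.]
 [ 415.  234.]]
(258, 148) [771.4 147.5  18. ]
(405, 182) [ 706.6 -168.4   18. ]
(367, 355) [346.4 -94.2  18. ]
(208, 315) [413.1 225.   18. ]
top lever_right_front 0.61 [337.6, 275.9, 360.9, 296.1]
top lever_right_front 0.57 [256.0, 159.3, 292.4, 207.5]
side lever_right_front 0.74 [282.8, 233.0, 300.3, 280.5]
top lever_right_rear 0.81 [335.2, 303.4, 360.6, 319.6]
top lever_right_rear 0.73 [208.8, 147.7, 407.7, 356.7]
side lever_right_rear 0.84 [258.4, 238.7, 278.7, 283.8]
top grip_right 0.64 [206.0, 144.3, 407.5, 355.9]
side grip_right 0.89 [209.6, 179.6, 444.7, 350.5]
side grip_right 0.32 [212.6, 208.0, 316.8, 246.6]
top jaw_right 0.75 [335.1, 234.0, 375.2, 342.6]
side jaw_right 0.68 [235.1, 262.5, 358.3, 306.4]
top carton 0.91 [411.5, 362.7, 471.8, 419.6]
top carton 0.7 [343.2, 180.4, 395.8, 230.2]
top carton 0.49 [232.0, 217.5, 274.8, 324.6]
side carton 0.92 [360.9, 238.1, 420.3, 301.9]
side carton 0.9 [210.7, 368.3, 264.8, 458.9]
```

View pics/t0c.png

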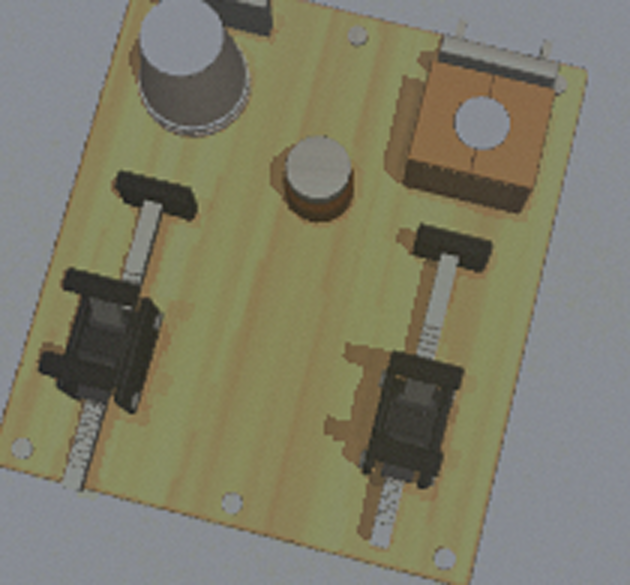

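The crop confirms it: the brown carton at crop (480,120) stands near its stop, and the right clamp's front bar is at crop (425,370) and its rear bar at (400,468).

```bash
python3 - <<'E'
from h import *
from scipy.optimize import least_squares
obs=[('top',(351.8,283.5),(26,-100,144)),('top',(343.5,316),(-26,-100,144)),
 ('top',(210+100/3,160+282/3),(26,100,144)),('top',(210+480/3,160+52/3),(245,-100,78)),]
cor=[((258,148),1,1),((405,182),1,-1),((367,355),-1,-1),((208,315),-1,1)]
def W(p,P):
    c,s=np.cos(p[2]),np.sin(p[2]); return np.array([p[0]+c*P[0]-s*P[1],p[1]+s*P[0]+c*P[1],P[2]])
def res(p):
    e=[proj(n,W(p,P))-uv for n,uv,P in obs]
    e+=[proj('top',W(p,(p[3]+a*185,b*165,18)))-uv for uv,a,b in cor]
    return np.concatenate(e)
s=least_squares(res,[480,40,-.2,80],loss='soft_l1'); p=s.x; print(p.round(4)); print(res(p).round(1))
G=W(p,(0,-100,144)); print('grip',G.round(1))
im=cv2.imread('pics/s0.png'); it=cv2.imread('pics/t0.png')
pts=[(26,-122,144),(26,-78,144),(-26,-122,144),(-26,-78,144),(245,-140,78),(245,-60,78),(0,-100,144)]+[(p[3]+a*185,b*165,18) for _,a,b in cor]
for n,i in(('side',im),('top',it)):
    for P in pts: cv2.circle(i,tuple(int(x*8) for x in proj(n,W(p,P))),8,(0,255,0),1,shift=3)
o=np.hstack([cv2.resize(im[170:360,200:450],None,fx=1.6,fy=1.6*1.2) if 0 else cv2.resize(im[165:360,200:450],(400,312)),cv2.resize(it[140:360,200:420],(400,400))[:312]])
o=np.hstack([cv2.resize(im[170:350,250:450],(400,360)),cv2.resize(it[170:350,220:420],(400,360))])
cv2.imwrite('pics/ov.png',o)
t=r.sense(); R=t['eef_rot']; d=np.append(G[:2],0)-np.append(t['tcp_pos'][:2],0)
print('tool shift',(R.T@d).round(1),'tool y ang',np.arctan2(R[1,1],R[0,1]),'q7',t['q'][6])
E
```

```text
[ 4.664262e+02  4.957070e+01 -2.059000e-01  9.572830e+01]
[-0.2 -0.4  1.3 -4.4  0.   2.6  4.7  3.8 -2.8 -1.6  0.4 -0.4 -0.3  0.5
 -2.2  0.1]
grip [446.  -48.3 144. ]
tool shift [-433.3 -508.9   -0. ] tool y ang 1.2009664497038441 q7 -0.08852239986422202
```

View pics/ov.png

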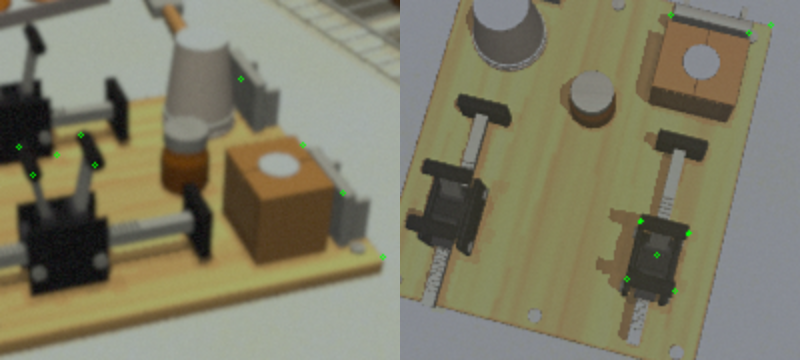

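The side overlay matches the bars and stop well. I'll move above grip_right with tool y along the station x axis.

>>> move_arm --pt "1 -38 -29 0 5.6" --pt "1 -75 -58 0 11.3" --pt "1 -111 -90 0 16.9" --pt "1 -145 -122 0 22.6" --pt "1 -179 -154 0 28.2" --pt "1 -211 -189 0 33.9" --pt "1 -242 -223 0 39.5" --pt "1 -273 -259 0 45.1" --pt "1 -301 -297 0 50.8" --pt "1 -328 -334 0 56.4" --force 14

```text
time_s: 3.0
tcp_pos: [411.3, 150.8, 222.8]
eef_rot: [[-0.211, 0.978, 0.001], [0.978, 0.211, 0.001], [0.001, 0.001, -1.0]]
wrist_force: [0.9, 1.0, -0.4]
opening: 87.2
grasp_force: 0.0
```

```bash
cat > go.py <<'E'
from h import *
import sys
G=np.array([float(sys.argv[1]),float(sys.argv[2]),float(sys.argv[3])]); yaw=float(sys.argv[4])
t=r.sense(); R=t['eef_rot']
print(t['time_s'],t['tcp_pos'].round(1),'shift',(R.T@(G-t['tcp_pos'])).round(1),'turn',np.degrees(np.arctan2(R[1,1],R[0,1])-yaw).round(2))
E
python3 go.py 446 -48.3 222 -0.206
```

```text
3.0 [411.3 150.8 222.8] shift [-202.    -8.     0.6] turn 23.97
```

>>> move_arm --pt "1 -40 -2 0 5" --pt "1 -80 -4 0 10" --pt "1 -120 -5 0 15" --pt "1 -162 -7 0 20" --pt "1 -203 -8 0 24" --pt "1 -203 -8 0 24" --pt "1 -203 -8 0 24"

```text
time_s: 3.7
tcp_pos: [446.8, -47.7, 222.6]
eef_rot: [[0.202, 0.979, 0.0], [0.979, -0.202, 0.0], [0.0, 0.0, -1.0]]
wrist_force: [0.2, 0.5, 0.7]
opening: 86.8
grasp_force: 0.0
```

```bash
python3 go.py 446 -48.3 222 -0.206; python3 - <<'E'
from h import *
s=r.sense(); im=save('wrist','w1.png'); c=r.calibration('wrist'); f=240/np.tan(np.radians(c['vfov'])/2); T=np.linalg.inv(np.array(c['T_tool_cam']))
p=np.array([466.4,49.6]); a=-.206
for P in [(26,-122,144),(26,-78,144),(-26,-122,144),(-26,-78,144),(0,-100,144)]:
    w=np.array([p[0]+np.cos(a)*P[0]-np.sin(a)*P[1],p[1]+np.sin(a)*P[0]+np.cos(a)*P[1],P[2]])
    x=(T@np.append(s['eef_rot'].T@(w-s['tcp_pos']),1))[:3]; th=np.arctan2(np.hypot(*x[:2]),x[2]); u=x[:2]/np.hypot(*x[:2])*th*f+[c['cx'],c['cy']]
    print(P,u.round(1)); cv2.circle(im,tuple(int(q) for q in u),3,(0,255,0),1)
cv2.imwrite('pics/w1o.png',im[:,:,::-1])
E
```

```text
3.7 [446.8 -47.7 222.6] shift [-0.7 -0.7  0.6] turn 0.12
(26, -122, 144) [361.2 278.3]
(26, -78, 144) [363.1 216.2]
(-26, -122, 144) [286.5 278.2]
(-26, -78, 144) [284.8 216.1]
(0, -100, 144) [323.9 248. ]
```

View pics/w1o.png

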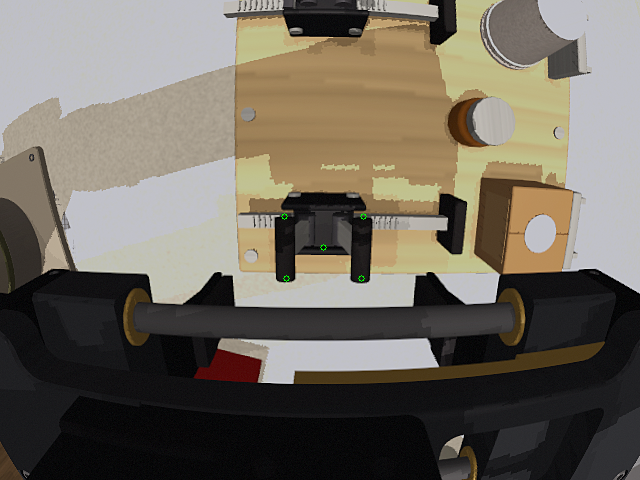

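The wrist picture shows the projected bar ends falling on the real bars (286/362 px, rows 216–278). I'll descend.

>>> move_arm --pt "1 -1 -1 25 0" --pt "1 -1 -1 50 0" --pt "1 -1 -1 75 0" --pt "1 -1 -1 92 0" --pt "1 -1 -1 97 0" --pt "1 -1 -1 97 0" --force 14

```text
time_s: 4.35
tcp_pos: [445.4, -47.0, 125.3]
eef_rot: [[0.199, 0.98, -0.001], [0.98, -0.199, -0.0], [-0.0, -0.001, -1.0]]
wrist_force: [-0.1, -0.6, -0.5]
opening: 87.1
grasp_force: 0.0
```

>>> move_arm --pt "0 0 0 0 0" --pt "0 0 0 0 0" --pt "0 0 0 0 0" --pt "0 0 0 0 0" --pt "0 0 0 0 0" --pt "0 0 0 0 0" --pt "0 0 0 0 0" --pt "0 0 0 0 0" --force 14

```text
time_s: 5.15
tcp_pos: [446.2, -47.9, 126.0]
eef_rot: [[0.201, 0.98, 0.001], [0.98, -0.201, 0.0], [0.0, 0.001, -1.0]]
wrist_force: [1.5, -0.1, 4.9]
opening: 31.1
grasp_force: 4.0
```

>>> move_arm --pt "0 0 0 0 0" --pt "0 0 0 0 0" --pt "0.95 0 0 0 0" --pt "0.95 0 0 0 0" --pt "0.95 0 0 0 0" --pt "0.95 0 0 0 0" --pt "0.95 0 0 0 0" --pt "0.95 0 0 0 0"

```text
time_s: 5.95
tcp_pos: [445.3, -48.0, 125.3]
eef_rot: [[0.201, 0.98, -0.001], [0.98, -0.201, 0.0], [-0.0, -0.001, -1.0]]
wrist_force: [-0.0, -0.2, -0.7]
opening: 70.8
grasp_force: 0.0
```

```bash
python3 - <<'E'
from h import *
save('wrist','w2.png'); save('side','s2.png')
a=cv2.imread('pics/w2.png')[:300,230:630]; b=cv2.resize(cv2.imread('pics/s2.png')[170:350,230:450],None,fx=1.8,fy=1.8)[:300]
cv2.imwrite('pics/c2.png',np.hstack([a,b]))
E
```

```text
(no output)
```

View pics/c2.png

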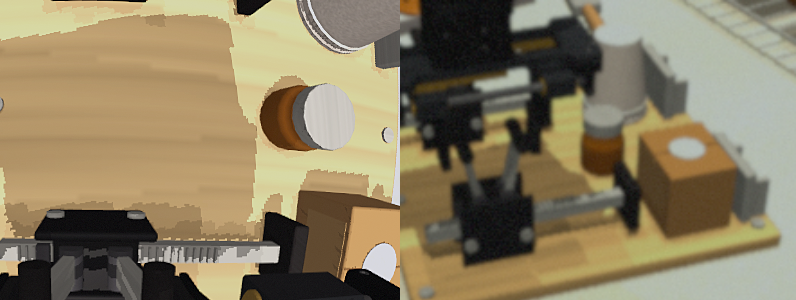

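The jaw moved forward and the carton is untouched, with the levers sprung open. I'll keep pumping.

>>> move_arm --pt "0 0 0 0 0" --pt "0 0 0 0 0" --pt "0 0 0 0 0" --pt "0 0 0 0 0" --pt "0 0 0 0 0" --pt "0 0 0 0 0" --pt "0 0 0 0 0" --pt "0 0 0 0 0"

```text
time_s: 6.85
tcp_pos: [446.3, -47.9, 126.0]
eef_rot: [[0.201, 0.98, 0.001], [0.98, -0.201, 0.0], [0.0, 0.001, -1.0]]
wrist_force: [2.2, -0.7, 4.6]
opening: 30.5
grasp_force: 14.0
```

>>> move_arm --pt "0.95 0 0 0 0" --pt "0.95 0 0 0 0" --pt "0.95 0 0 0 0" --pt "0.95 0 0 0 0" --pt "0.95 0 0 0 0" --pt "0.95 0 0 0 0" --pt "0.95 0 0 0 0"

```text
time_s: 7.55
tcp_pos: [445.4, -47.9, 125.4]
eef_rot: [[0.201, 0.98, -0.001], [0.98, -0.201, 0.0], [0.0, -0.001, -1.0]]
wrist_force: [0.6, 0.3, -0.6]
opening: 77.5
grasp_force: 0.0
```

>>> move_arm --pt "0 0 0 0 0" --pt "0 0 0 0 0" --pt "0 0 0 0 0" --pt "0 0 0 0 0" --pt "0 0 0 0 0" --pt "0 0 0 0 0" --pt "0 0 0 0 0" --pt "0 0 0 0 0"

```text
time_s: 8.35
tcp_pos: [446.3, -47.9, 126.1]
eef_rot: [[0.201, 0.98, 0.001], [0.98, -0.201, 0.0], [0.001, 0.001, -1.0]]
wrist_force: [2.0, 0.2, 6.3]
opening: 30.4
grasp_force: 14.0
```

```bash
python3 - <<'E'
from h import *
save('wrist','w3.png'); save('side','s3.png')
print({k:r.sense()[k] for k in('opening','grasp_force','wrist_force')})
a=cv2.imread('pics/w3.png')[:300,230:630]; b=cv2.resize(cv2.imread('pics/s3.png')[170:350,230:450],None,fx=1.8,fy=1.8)[:300]
cv2.imwrite('pics/c3.png',np.hstack([a,b]))
p=np.array([466.4,49.6]); a=-.206
for t in (.045,.06,.075,.09,.105):
    P=(70+t*1000,-125,75); w=np.array([p[0]+np.cos(a)*P[0]-np.sin(a)*P[1],p[1]+np.sin(a)*P[0]+np.cos(a)*P[1],P[2]]); u=proj('side',w); print(t,u.round(),((u-[230,170])*1.8+[400,0]).round())
E
```

```text
{'opening': 30.27296767366239, 'grasp_force': 13.99094671010971, 'wrist_force': array([ 0.6793444 , -0.88493131,  5.95411727])}
0.045 [348. 277.] [613. 192.]
0.06 [356. 275.] [628. 189.]
0.075 [364. 273.] [642. 186.]
0.09 [372. 272.] [656. 183.]
0.105 [380. 270.] [671. 180.]
```

View pics/c3.png

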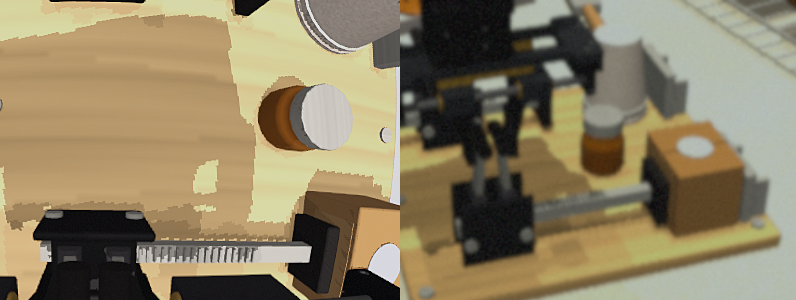

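The pad now touches the carton and has begun pushing it. One more pump.

>>> move_arm --pt "0.95 0 0 0 0" --pt "0.95 0 0 0 0" --pt "0.95 0 0 0 0" --pt "0.95 0 0 0 0" --pt "0.95 0 0 0 0" --pt "0.95 0 0 0 0" --pt "0.95 0 0 0 0"

```text
time_s: 9.15
tcp_pos: [445.4, -47.9, 125.4]
eef_rot: [[0.201, 0.98, -0.001], [0.98, -0.201, 0.0], [-0.0, -0.001, -1.0]]
wrist_force: [0.6, -0.2, -1.0]
opening: 77.6
grasp_force: 0.0
```

>>> move_arm --pt "0 0 0 0 0" --pt "0 0 0 0 0" --pt "0 0 0 0 0" --pt "0 0 0 0 0" --pt "0 0 0 0 0" --pt "0 0 0 0 0" --pt "0 0 0 0 0" --pt "0 0 0 0 0" --pt "0 0 0 0 0" --force 14

```text
time_s: 10.05
tcp_pos: [446.4, -48.0, 126.5]
eef_rot: [[0.201, 0.98, 0.002], [0.98, -0.201, 0.0], [0.001, 0.001, -1.0]]
wrist_force: [-1.5, -0.1, 10.2]
opening: 47.1
grasp_force: 14.0
```

```bash
python3 - <<'E'
from h import *
save('wrist','w4.png'); save('side','s4.png')
print({k:r.sense()[k] for k in('opening','grasp_force','wrist_force')})
a=cv2.imread('pics/w4.png')[:300,230:630]; b=cv2.resize(cv2.imread('pics/s4.png')[170:350,230:450],None,fx=1.8,fy=1.8)[:300]
cv2.imwrite('pics/c4.png',np.hstack([a,b]))
E
```

```text
{'opening': 47.2436663613129, 'grasp_force': 13.98969054222107, 'wrist_force': array([-1.37371408, -0.87189459,  9.26396883])}
```

View pics/c4.png

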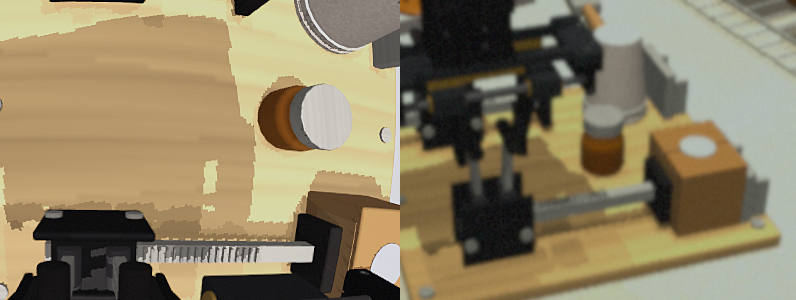

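The levers stall at 47 mm under 14 N, well short of their closed stop at 31 mm. The carton is against its stop, pressed with about 18 N. I'll check that it stays steady.

>>> move_arm --pt "0 0 0 0 0" --pt "0 0 0 0 0" --pt "0 0 0 0 0" --pt "0 0 0 0 0" --pt "0 0 0 0 0" --pt "0 0 0 0 0" --pt "0 0 0 0 0" --pt "0 0 0 0 0" --force 15

```text
time_s: 10.95
tcp_pos: [446.4, -48.0, 126.5]
eef_rot: [[0.201, 0.98, 0.002], [0.98, -0.201, 0.0], [0.001, 0.001, -1.0]]
wrist_force: [-1.1, -0.6, 9.9]
opening: 46.6
grasp_force: 15.0
```

```bash
python3 -c "
from h import *
s=r.sense(); print(s['opening'],s['grasp_force'],s['time_s'])
if 40<s['opening']<55 and s['grasp_force']>10: print(r.close_job())"
```

```text
46.611136419362296 14.988919347524643 10.95
the job is handed in; nothing more can be done
None
```

I pumped the right clamp until its jaw had pushed the carton home against its stop, then handed the job in at 11 s with the levers still squeezed at 15 N, which puts an estimated 20 N on the carton (it crushes above 40 N).

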